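# Start the setting timers of three chocolate batches in pouring order

## Robot

A 6-joint arm with a two-finger parallel gripper is mounted at the origin on the work surface. World frame = base frame: x ahead of the robot, y to its left, z up, the work surface at z = 0. Lengths are in m, angles in degrees, forces in N, time in s.
With the tool pointing down it reaches from about 0.25 to 0.725 m from the base axis. Payload 9.7 kg.
Tool frame: the origin (TCP) lies midway between the tips of the shut fingers; the grasp point (between the pads) lies 19 mm behind it; x points along the fingers, y is the direction in which the jaws open and shut, and the axes are right-handed (so a half turn about x gives the same grasp; the last joint's range is limited). The gripper opens to 85 mm and grips with 20 to 120 N. Pads are 22 mm wide; open, the fingers measure 114 mm over their backs; the gripper's body (76 mm by 85 mm) begins 54 mm behind the grasp point. The pads swing forward as they close: fully open they stand 13 mm farther back than shut.
Start: joints at [-76.089, 4.979, 10.078, 95.1, 0, 90], TCP at [0.132, -0.534, 0.231] pointing down, gripper open.
Joint ranges: [-179.16, 179.16], [-48.56, 103.87], [-65.8, 70.77], [-126.05, 130.52], [-82.76, 87.17], [-180, 180]. Speed limits (degrees/s): [127.2, 127.2, 147.25, 180, 180, 180].

## Interface

Orientations are given as [roll, pitch, yaw] about the fixed x, y, z axes, in that order (R = Rz(yaw) Ry(pitch) Rx(roll)).
In Python, from workcell import bot, cams gives the robot as it stands.
- The arm moves only by the tool apply_moves, never from a script. Its argument "commands" is a list of rows, each a list of 5 numbers: the shift along the tool's x, y, z in m, then the turn about the tool's x in rad, then the opening, from -1 (shut) to 1 (fully open). In form: [[tx, ty, tz, roll, hand], ...]. A call has 1 to 12 rows; each row is the pose to reach, as a shift and turn from the pose measured when the call began, along the tool's axes at that moment; what a row does not reach only later rows make up. A row lasts 1/10 s, in which the tool goes at most 50 mm and 8.59 degrees, less where a joint would pass 70% of its speed; a pose out of reach is approached as far as the arm can. A call with a gripper value outside its range is refused whole. The fingers move at their own pace and stop on an object; "newtons" is the grip in N (left out, the last holds). Time passes only in rows, so rows that repeat a pose let the fingers close. It gives the time, the measured TCP pose, the force and the opening at its end, in the units of the state.
- bot.get_obs(): the state, without advancing time (a new reading comes with each control period).
- cams.camera(name): name is "scene" or "side" or "wrist"; returns a dict with "frame" (400x640x3 uint8, blue, green, red), "depth" (400x640 float32, m along the optical axis (not along the pixel's ray), 0 where there is no reading), "camera_matrix" (3x3 intrinsics, pixels), "R" (3x3) and "t" (3): a world point X has camera coordinates R X + t; the wrist camera has in their place "mount" (4x4, takes a point from camera to tool coordinates, whose origin is the TCP and whose axes are the tool frame's). Camera axes: x right, y down, z forward; pixel columns grow to the right and rows downward; lengths in m; the calibration is good to about 2 mm. The wrist camera is an equidistant fisheye: a pixel r from the principal point sees the ray r / f radians off the axis. A picture is of the moment at which its call begins: read the wrist's pose just before it.
- bot.job_done(): hands the job in, once; it reports no verdict.
Trained networks look in the newest picture that a camera, given by its name, has taken for a name from the list of things; names that differ only in an ending like _2 or _b are one class to them, and where a whole thing is asked for, a point or a joint stands for the part that bears it (a point fixed in the world has none). Each returns a list of dicts, best first, with "confidence" (0 to 1); they miss things now and then, are a little off and sometimes report something else, mostly with a low value. They report only what shows in the picture. A call takes as long as a camera call.
- cams.spot_in(name, camera): "rect" ([left, top, right, bottom] in pixels, round what is visible of it).
The state is a dict: "time": time; "q": joint angles; "qd": joint speeds; "joint_efforts": joint torques, N m; "ee_pos": TCP position; "tcp_rot": TCP orientation; "wrist_force": force on the tool from outside, world axes, zero at the start; "torque": the same for the moment, N m; "opening": finger opening in m.
Only numpy, scipy, OpenCV 4.12 (cv2) and the standard library are available. Lean on these libraries where they do the work, as an engineer would, in place of code of your own. Each camera call takes 0.05 s, during which the arm holds its last target. There are 200 camera calls.

## Task

Three boards of chocolates are setting, each with its own timer in front of it: start the timers in the order the batches were poured, by tapping first the dark batch's brown cap, then the milk batch's orange cap, then the white batch's ivory cap. Press each cap lightly with the fingertips until it is well down and let go of it before the next; it stays down by itself. Do not lift, push away or tip the timers, do not touch the chocolates, and leave the bowl, bottle and spatula where they are.

Things in the scene. Friction and masses are not known exactly. Their poses are not given: they have to be found in the camera images.
- timer_dark: The kitchen timer of the dark chocolate batch: a loose upright blue-grey puck, 66 mm across, 40 mm high without its cap, 240 g (varies), with the dark brown start cap on top. Origin: centre of its underside on the bench; z is up. Its soft feet let the case sink up to 4 mm, about 3 N per mm.
- cap_dark_top (a point): Centre of the flat top of the dark brown start cap: a disc 40 mm across on the timer's axis. The top is 52.5 mm above the bench before it is tapped, 12.5 mm above the case; the point moves down with the cap.
- cap_dark (a joint): How far the dark brown cap has been pressed into its timer, in m: 0 up (not started), 0.008 fully down. It moves straight down against a steady resistance of about 3 N and stays where it is left; from 0.005 on the timer runs.
- tray_dark: The dark chocolate batch: a white board 120 x 150 x 12 mm fixed to the bench, with 12 near-black brown chocolates 17 mm high on it (28 mm in all). It lies behind its own timer as seen from the robot, its centre 120 mm from the timer's axis. Origin: centre of the underside; x is along the 120 mm side.
- timer_milk: The kitchen timer of the milk chocolate batch: a loose upright blue-grey puck, 66 mm across, 40 mm high without its cap, 240 g (varies), with the orange start cap on top. Origin: centre of its underside on the bench; z is up. Its soft feet let the case sink up to 4 mm, about 3 N per mm.
- cap_milk_top (a point): Centre of the flat top of the orange start cap: a disc 40 mm across on the timer's axis. The top is 52.5 mm above the bench before it is tapped, 12.5 mm above the case; the point moves down with the cap.
- cap_milk (a joint): How far the orange cap has been pressed into its timer, in m: 0 up (not started), 0.008 fully down. It moves straight down against a steady resistance of about 3 N and stays where it is left; from 0.005 on the timer runs.
- tray_milk: The milk chocolate batch: a white board 120 x 150 x 12 mm fixed to the bench, with 12 mid-brown chocolates 17 mm high on it (28 mm in all). It lies behind its own timer as seen from the robot, its centre 120 mm from the timer's axis. Origin: centre of the underside; x is along the 120 mm side.
- timer_white: The kitchen timer of the white chocolate batch: a loose upright blue-grey puck, 66 mm across, 40 mm high without its cap, 240 g (varies), with the ivory white start cap on top. Origin: centre of its underside on the bench; z is up. Its soft feet let the case sink up to 4 mm, about 3 N per mm.
- cap_white_top (a point): Centre of the flat top of the ivory white start cap: a disc 40 mm across on the timer's axis. The top is 52.5 mm above the bench before it is tapped, 12.5 mm above the case; the point moves down with the cap.
- cap_white (a joint): How far the ivory white cap has been pressed into its timer, in m: 0 up (not started), 0.008 fully down. It moves straight down against a steady resistance of about 3 N and stays where it is left; from 0.005 on the timer runs.
- tray_white: The white chocolate batch: a white board 120 x 150 x 12 mm fixed to the bench, with 12 cream chocolates 17 mm high on it (28 mm in all). It lies behind its own timer as seen from the robot, its centre 120 mm from the timer's axis. Origin: centre of the underside; x is along the 120 mm side.
- bowl: Bystander: a small loose aluminium bowl, 72 mm across, 45 mm high. Origin: centre of the underside.
- squeeze_bottle: Bystander: a loose yellow bottle with a red cap, 44 mm across, 100 mm high. Origin: centre of the underside.
- spatula: Bystander: a loose spatula 260 mm long, lying flat on the bench, handle towards its own -x. Origin: near the middle of its underside.

How it is judged (in metres and radians):
On the way, in this order (a step that is already met when the one before it is completed fails the run):
1. the dark batch's timer has been started (cap at least 5 mm down) and let go, the later ones not yet started (value of joint cap_dark above 0.005 m and contact force between the fingers and timer_dark below 0.5 N and value of joint each of cap_milk, cap_white below 0.005 m), for 0.1 s.
2. the milk batch's timer has been started (cap at least 5 mm down) and let go, the later ones not yet started (value of joint cap_milk above 0.005 m and contact force between the fingers and timer_milk below 0.5 N and value of joint cap_white below 0.005 m), for 0.1 s.
3. the white batch's timer has been started (cap at least 5 mm down) and let go (value of joint cap_white above 0.005 m and contact force between the fingers and timer_white below 0.5 N), for 0.1 s.
At the end, for the whole second after the job is handed in: All three caps are at least 5 mm down; the timers stand upright (within 0.1 rad), at rest and within 20 mm of where they started; bowl, bottle and spatula are within 20 mm of where they started (value of joint each of cap_dark, cap_milk, cap_white above 0.005 m and distance of each of timer_dark, timer_milk, timer_white, bowl, squeeze_bottle, spatula from where it was at the start of the episode below 0.02 m and angle between each of timer_dark, timer_milk, timer_white's own z axis and vertical below 0.1 rad and linear speed of each of timer_dark, timer_milk, timer_white below 0.02 m/s); the robot touches nothing.
It fails at once if a timer is lifted more than 8 mm or tipped more than 0.35 rad (height (world z) of any of timer_dark, timer_milk, timer_white above 0.008 m or angle between any of timer_dark, timer_milk, timer_white's own z axis and vertical above 0.35 rad).
It fails at once if a timer is pushed more than 20 mm from its place (distance of any of timer_dark, timer_milk, timer_white from where it was at the start of the episode above 0.02 m).
It fails at once if a timer is hit or pressed with more than 20 N (contact force between any of the fingers, the arm and timer_dark above 20 N or contact force between any of the fingers, the arm and timer_milk above 20 N or contact force between any of the fingers, the arm and timer_white above 20 N).
It fails at once if the chocolates or their boards are touched (contact force between any of the fingers, the arm and tray_dark above 0.5 N or contact force between any of the fingers, the arm and tray_milk above 0.5 N or contact force between any of the fingers, the arm and tray_white above 0.5 N).
It fails at once if the bowl, bottle or spatula is moved more than 20 mm (distance of any of bowl, squeeze_bottle, spatula from where it was at the start of the episode above 0.02 m).
It also fails if it takes over 58 s, if anything falls off the work surface, if the arm or the gripper's body presses on something with over 40 N, if the wrist force passes 120 N, or if a joint passes its speed limit or range.

## Working session

There is one attempt and no reset: what is moved stays moved. The work goes in short steps, Python scripts to look and compute and a tool call to move; the robot and the scene stay as the last step left them, time stands still between calls to the robot, and variables do not carry over. Pictures are saved under pics/ and viewed, about 8 in all and at most 12, crops included, and the job is handed in when it is done.

Besides the shell and the picture viewer there is one more tool, called after ">>>" as a command line: name --pt "numbers of a row" for each row, then --argument value for the rest. apply_moves: Moves the arm, as the interface text tells. Its arguments: {"type":"object","properties":{"commands":{"type":"array"},"newtons":{"type":"number"}},"required":["commands"]}

```bash
mkdir -p pics; cat > h.py <<'E'
import numpy as np, cv2
from workcell import bot, cams
def world(c,u,v,d):
    K=c["camera_matrix"]; p=np.array([(u-K[0,2])/K[0,0]*d,(v-K[1,2])/K[1,1]*d,d])
    return c["R"].T@(p-c["t"])
def cloud(c):
    v,u=np.mgrid[:400,:640]; d=c["depth"]; K=c["camera_matrix"]
    P=np.stack([(u-K[0,2])/K[0,0]*d,(v-K[1,2])/K[1,1]*d,d],-1)
    return (P-c["t"])@c["R"]
E
python3 - <<'E'
from h import *
o=bot.get_obs(); print(o)
for n in ["scene","side"]:
    c=cams.camera(n); cv2.imwrite(f"pics/{n}0.png",c["frame"]); P=cloud(c)
    for k in ["cap_dark_top","cap_milk_top","cap_white_top","timer_dark","timer_milk","timer_white","bowl","squeeze_bottle","spatula","tray_dark","tray_milk","tray_white"]:
        for r in cams.spot_in(k,n)[:2]:
            a,b,cc,d=[int(x) for x in r["rect"]]; u,v=(a+cc)//2,(b+d)//2
            p=P[max(b,0):d+1,max(a,0):cc+1].reshape(-1,3)
            print(n,k,round(r["confidence"],2),[a,b,cc,d],P[v,u].round(3))
E
```

```text
{'time': 0.0, 'q': array([-7.60888749e+01,  5.01074010e+00,  1.00339571e+01,  9.51001572e+01,
        2.71264248e-04,  8.99990700e+01]), 'qd': array([ 0.07901667, -0.05755281, -0.06013097, -0.01239516, -0.08097736,
       -0.0201153 ]), 'joint_efforts': array([ 8.30710778e-04, -5.20391464e+01,  4.64801073e+01,  1.63178961e-02,
       -1.18132832e-05,  2.79661538e-05]), 'ee_pos': array([ 0.13217333, -0.53363767,  0.23058208]), 'tcp_rot': array([-90.20293409,  89.9230594 , 103.70912079]), 'wrist_force': array([-0.05608221,  0.09076063,  1.01978766]), 'torque': array([-0.02897928,  0.06446722,  0.00346812]), 'opening': 0.0856016675460984}
scene cap_dark_top 0.7 [289, 163, 304, 178] [ 0.478 -0.249  0.052]
scene cap_milk_top 0.71 [406, 285, 424, 301] [0.492 0.239 0.054]
scene cap_milk_top 0.56 [390, 241, 410, 265] [0.449 0.145 0.069]
scene cap_white_top 0.59 [342, 220, 356, 232] [ 0.488 -0.004  0.053]
scene cap_white_top 0.18 [407, 288, 422, 303] [0.496 0.241 0.05 ]
scene timer_dark 0.66 [286, 166, 307, 188] [ 0.489 -0.236  0.04 ]
scene timer_dark 0.47 [344, 298, 424, 375] [0.611 0.26  0.
[... 771 characters left out ...]
]
side cap_white_top 0.66 [267, 178, 273, 195] [ 0.489 -0.005  0.052]
side timer_dark 0.83 [293, 258, 324, 288] [ 0.468 -0.27   0.053]
side timer_milk 0.63 [225, 126, 251, 148] [0.48  0.207 0.042]
side timer_white 0.73 [260, 180, 288, 210] [ 0.489 -0.031  0.045]
side bowl 0.9 [244, 220, 278, 247] [ 0.423 -0.099  0.011]
side squeeze_bottle 0.65 [221, 143, 241, 169] [0.433 0.119 0.07 ]
side spatula 0.62 [299, 343, 425, 399] [ 0.48  -0.492  0.004]
side tray_dark 0.69 [314, 215, 390, 284] [ 0.592 -0.245  0.026]
side tray_milk 0.64 [243, 103, 304, 144] [0.599 0.244 0.016]
side tray_white 0.71 [285, 163, 348, 214] [ 0.6   -0.041  0.024]
side tray_white 0.28 [242, 102, 304, 142] [0.599 0.244 0.02 ]
```

```bash
python3 - <<'E'
from h import *
G={"dark":(.476,-.252),"white":(.488,-.004),"milk":(.492,.236)}
for n in ["scene","side"]:
    c=cams.camera(n); P=cloud(c)
    for k,g in G.items():
        m=(abs(P[...,2]-.053)<.005)&(np.hypot(P[...,0]-g[0],P[...,1]-g[1])<.035)&(c["depth"]>0)
        q=P[m]; v,u=np.nonzero(m)
        print(n,k,m.sum(),q.mean(0).round(4),((q.min(0)+q.max(0))/2).round(4),np.ptp(q,0).round(3),c["frame"][m].mean(0).round(),(u.mean().round(),v.mean().round()))
    cv2.imwrite(f"pics/{n}1.png",cv2.resize(c["frame"][80:380,200:480] if n=="scene" else c["frame"][80:380,180:460],None,fx=2,fy=2,interpolation=cv2.INTER_CUBIC))
E
```

```text
scene dark 105 [ 0.4791 -0.2507  0.0514] [ 0.4787 -0.2505  0.0515] [0.037 0.038 0.007] [ 5.  8. 21.] (np.float64(295.0), np.float64(170.0))
scene white 138 [ 0.4906 -0.009   0.0511] [ 0.4902 -0.0097  0.0513] [0.039 0.038 0.006] [122. 143. 143.] (np.float64(347.0), np.float64(226.0))
scene milk 194 [0.4918 0.2413 0.0514] [0.491  0.2414 0.0524] [0.039 0.038 0.008] [ 18.  75. 142.] (np.float64(416.0), np.float64(294.0))
side dark 236 [ 0.4762 -0.2553  0.0528] [ 0.4767 -0.2537  0.0528] [0.039 0.039 0.009] [14. 18. 33.] (np.float64(308.0), np.float64(266.0))
side white 163 [ 0.4874 -0.0144  0.0527] [ 0.4877 -0.0129  0.0529] [0.039 0.04  0.01 ] [135. 158. 158.] (np.float64(271.0), np.float64(189.0))
side milk 127 [0.4879 0.2359 0.0528] [0.4882 0.2364 0.0523] [0.039 0.04  0.008] [ 30.  77. 150.] (np.float64(236.0), np.float64(127.0))
```

View pics/scene1.png

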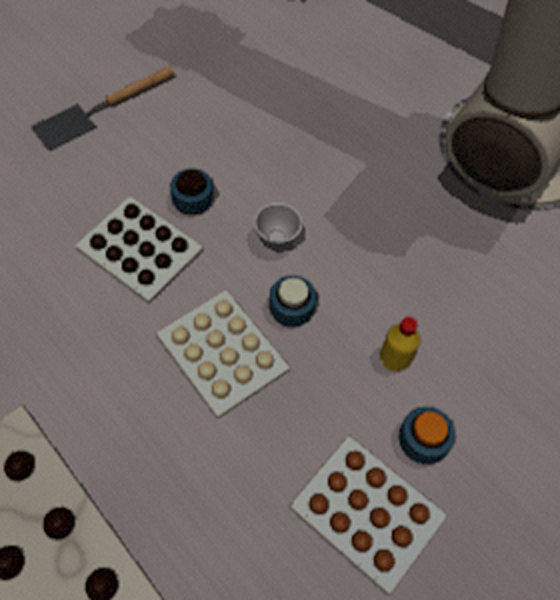

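View pics/side1.png

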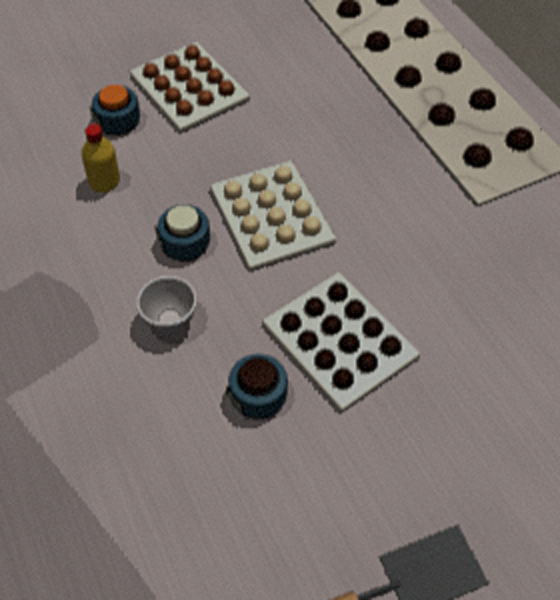

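```bash
cat >> h.py <<'E'
from scipy.spatial.transform import Rotation
def go(x,y,z):
    o=bot.get_obs(); R=Rotation.from_euler("xyz",o["tcp_rot"],degrees=True)
    print(round(o["time"],2),o["ee_pos"].round(4),o["wrist_force"].round(1),"shift",R.inv().apply(np.array([x,y,z])-o["ee_pos"]).round(4))
E
python3 - <<'E'
from h import *
go(.4775,-.252,.13)
E
```

```text
1.4 [ 0.1322 -0.5339  0.2313] [ 0.3  0.7 -0.9] shift [ 0.1013 -0.1906 -0.4029]
```

>>> apply_moves --pt "0.025 -0.02 -0.04 0 -1" --pt "0.05 -0.04 -0.08 0 -1" --pt "0.1 -0.06 -0.12 0 -1" --pt "0.1 -0.08 -0.16 0 -1" --pt "0.101 -0.1 -0.2 0 -1" --pt "0.101 -0.12 -0.24 0 -1" --pt "0.101 -0.14 -0.28 0 -1" --pt "0.101 -0.16 -0.33 0 -1" --pt "0.101 -0.18 -0.37 0 -1" --pt "0.101 -0.19 -0.403 0 -1" --pt "0.101 -0.19 -0.403 0 -1" --pt "0.101 -0.19 -0.403 0 -1" --newtons 20

```text
time: 2.6
ee_pos: [0.478, -0.252, 0.13]
tcp_rot: [-24.1, 90.0, 169.9]
wrist_force: [0.2, -0.2, -0.2]
opening: -0.0001
```

```bash
python3 - <<'E'
from h import *
o=bot.get_obs(); print(o["opening"],o["tcp_rot"])
go(.4775,-.252,.06)
c=cams.camera("wrist"); cv2.imwrite("pics/w1.png",c["frame"])
print(c["camera_matrix"],c["mount"])
P=None
d=c["depth"]; 
for r in cams.spot_in("cap_dark_top","wrist")[:2]: print(r)
# fisheye cloud to world
K=c["camera_matrix"]; v,u=np.mgrid[:400,:640]; x=(u-K[0,2])/K[0,0]; y=(v-K[1,2])/K[1,1]; th=np.hypot(x,y)+1e-9
t=np.tan(np.minimum(th,1.4)); C=np.stack([x/th*t*d,y/th*t*d,d,np.ones_like(d)],-1)@c["mount"].T
W=Rotation.from_euler("xyz",o["tcp_rot"],degrees=True).apply(C[...,:3].reshape(-1,3))+o["ee_pos"]; W=W.reshape(400,640,3)
m=(abs(W[...,2]-.053)<.005)&(np.hypot(W[...,0]-.4775,W[...,1]+.252)<.035)&(d>0)
q=W[m]; print(len(q), q.mean(0),(q.min(0)+q.max(0))/2,np.ptp(q,0),np.argwhere(m).mean(0))
E
```

```text
-5.453900538318803e-05 [-24.10127249  89.95460473 169.91006847]
2.6 [ 0.478 -0.252  0.13 ] [ 0.2 -0.2 -0.2] shift [ 0.07   -0.0001  0.0004]
[[309.70691629   0.         320.20710814]
 [  0.         309.70691629 196.31512113]
 [  0.           0.           1.        ]] [[-1.18705893e-04 -2.66229969e-01  9.63909534e-01 -1.43747035e-01]
 [ 9.99999993e-01 -3.51478048e-05  1.13442693e-04  6.64098443e-04]
 [ 3.67745944e-06  9.63909540e-01  2.66229972e-01 -6.59442674e-02]
 [ 0.00000000e+00  0.00000000e+00  0.00000000e+00  1.00000000e+00]]
{'rect': [295.2, 176.5, 352.0, 228.4], 'confidence': 0.95}
{'rect': [493.8, 137.7, 586.2, 313.5], 'confidence': 0.43}
2111 [ 0.4782368  -0.25584127  0.05351475] [ 0.47723443 -0.25601212  0.05196968] [0.03955738 0.03891938 0.00789339] [203.59261014 324.38702037]
```

View pics/w1.png

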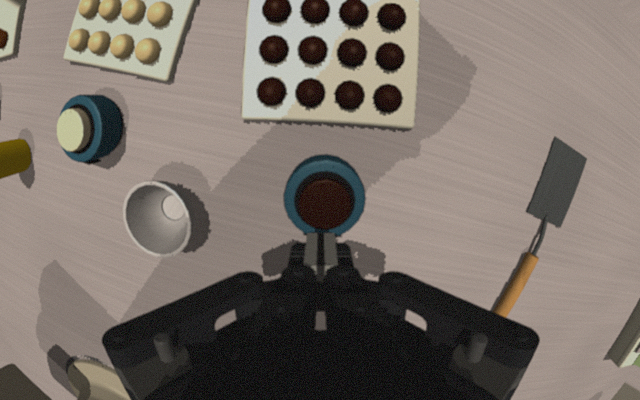

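>>> apply_moves --pt "0.03 0.002 0 0 -1" --pt "0.06 0.002 0 0 -1" --pt "0.07 0.002 0 0 -1" --pt "0.073 0.002 0 0 -1" --pt "0.076 0.002 0 0 -1" --pt "0.078 0.002 0 0 -1" --pt "0.08 0.002 0 0 -1" --pt "0.082 0.002 0 0 -1" --pt "0.084 0.002 0 0 -1" --pt "0.085 0.002 0 0 -1" --pt "0.0855 0.002 0 0 -1" --pt "0.0855 0.002 0 0 -1"

```text
time: 3.9
ee_pos: [0.4778, -0.255, 0.0449]
tcp_rot: [101.2, 90.0, -64.9]
wrist_force: [1.1, -1.8, 3.4]
opening: 0.0001
```

>>> apply_moves --pt "0.0008 0 0 0 -1" --pt "0.0015 0 0 0 -1" --pt "0.0015 0 0 0 -1"

```text
time: 4.2
ee_pos: [0.4779, -0.255, 0.0434]
tcp_rot: [113.2, 90.0, -52.9]
wrist_force: [0.5, -1.4, 3.7]
opening: 0.0001
```

Lift clear, then check the cap height from near.

>>> apply_moves --pt "-0.005 0 0 0 -1" --pt "-0.03 0 0 0 -1" --pt "-0.07 0 0 0 -1" --pt "-0.087 0 0 0 -1" --pt "-0.087 0 0 0 -1" --pt "-0.087 0 0 0 -1"

```text
time: 4.8
ee_pos: [0.4776, -0.2548, 0.1299]
tcp_rot: [-42.0, 90.0, 151.9]
wrist_force: [-0.5, 0.0, -0.5]
opening: -0.0008
```

```bash
cat >> h.py <<'E'
def wcheck(x,y,png=None):
    o=bot.get_obs(); c=cams.camera("wrist"); d=c["depth"]
    K=c["camera_matrix"]; v,u=np.mgrid[:400,:640]; a=(u-K[0,2])/K[0,0]; b=(v-K[1,2])/K[1,1]; th=np.hypot(a,b)+1e-9
    t=np.tan(np.minimum(th,1.4)); C=np.stack([a/th*t*d,b/th*t*d,d,np.ones_like(d)],-1)@c["mount"].T
    W=(Rotation.from_euler("xyz",o["tcp_rot"],degrees=True).apply(C[...,:3].reshape(-1,3))+o["ee_pos"]).reshape(400,640,3)
    r=np.hypot(W[...,0]-x,W[...,1]-y); zok=(W[...,2]<.06)&(d>0)
    print("cap z",np.median(W[...,2][(r<.012)&zok]).round(4),"case rim z",np.median(W[...,2][(r>.025)&(r<.03)&zok&(W[...,2]>.03)]).round(4))
    m=zok&(W[...,2]>.036)&(r<.045); q=W[m]
    print("timer centre",((q.min(0)+q.max(0))/2).round(4),np.ptp(q,0).round(3))
    mc=zok&(W[...,2]>.0475)&(r<.045); q=W[mc]
    if len(q)>50: print("cap centre",((q.min(0)+q.max(0))/2).round(4))
    if png: cv2.imwrite(png,c["frame"])
E
python3 - <<'E'
from h import *
wcheck(.478,-.255,"pics/w2.png")
go(.4895,.239,.13)
E
```

```text
cap z 0.0455 case rim z 0.041
timer centre [ 0.478  -0.2564  0.0421] [0.064 0.065 0.011]
4.85 [ 0.4773 -0.2546  0.1292] [ 0.   0.3 -0.8] shift [-0.0005 -0.4763 -0.1303]
```

>>> apply_moves --pt "0 -0.04 -0.011 0 -1" --pt "0 -0.085 -0.023 0 -1" --pt "0 -0.13 -0.036 0 -1" --pt "0 -0.175 -0.048 0 -1" --pt "0 -0.22 -0.06 0 -1" --pt "0 -0.265 -0.072 0 -1" --pt "0 -0.31 -0.085 0 -1" --pt "0 -0.355 -0.097 0 -1" --pt "0 -0.4 -0.109 0 -1" --pt "0 -0.44 -0.12 0 -1" --pt "0 -0.476 -0.13 0 -1" --pt "0 -0.476 -0.13 0 -1"

```text
time: 6.05
ee_pos: [0.5085, 0.1733, 0.1287]
tcp_rot: [-84.0, 88.0, 113.8]
wrist_force: [-0.1, 0.1, 1.1]
opening: 0.0002
```

```bash
python3 - <<'E'
from h import *
wcheck(.4895,.239,"pics/w3.png")
go(.4895,.239,.0440)
E
```

```text
cap z 0.0538 case rim z 0.0411
timer centre [0.4897 0.2365 0.046 ] [0.065 0.065 0.02 ]
cap centre [0.4899 0.2371 0.0517]
6.1 [0.5087 0.1734 0.1289] [-1.2  0.2  0.5] shift [ 0.0872 -0.0652 -0.002 ]
```

View pics/w3.png

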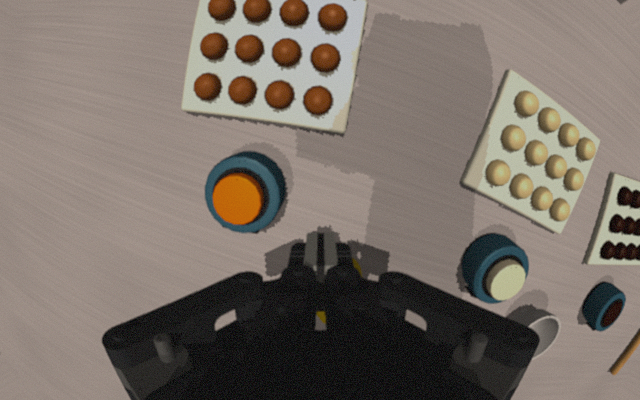

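```bash
python3 - <<'E'
from h import *
print(bot.get_obs()["tcp_rot"]); go(.4895,.2375,.13)
E
```

```text
[-84.647239    87.95211425 113.15153181]
6.1 [0.5087 0.1734 0.1289] [-1.2  0.2  0.5] shift [ 0.0013 -0.0669 -0.0013]
```

>>> apply_moves --pt "0.0 -0.03 -0.001 0 -1" --pt "0.001 -0.05 -0.001 0 -1" --pt "0.001 -0.067 -0.001 0 -1" --pt "0.001 -0.067 -0.001 0 -1" --pt "0.001 -0.067 -0.001 0 -1"

```text
time: 6.6
ee_pos: [0.5006, 0.2068, 0.1304]
tcp_rot: [-86.4, 86.5, 114.3]
wrist_force: [-0.1, 0.4, -0.6]
opening: -0.0002
```

```bash
python3 - <<'E'
from h import *
print(bot.get_obs()["tcp_rot"])
wcheck(.4895,.2375)
for z in (.056,.0435): go(.4895,.2375,z)
E
```

```text
[-86.41127039  86.54737685 114.27711974]
cap z 0.0537 case rim z 0.0411
timer centre [0.4896 0.2371 0.046 ] [0.065 0.065 0.02 ]
cap centre [0.4893 0.2371 0.0517]
6.65 [0.5007 0.2067 0.1304] [ 0.6 -0.4  0.7] shift [ 0.0762 -0.0282 -0.0007]
6.65 [0.5007 0.2067 0.1304] [ 0.6 -0.4  0.7] shift [ 0.0887 -0.0275 -0.0008]
```

```bash
python3 - <<'E'
from h import *
o=bot.get_obs(); print(o["q"].round(2),o["qd"].round(1))
E
```

```text
[ 20.62   3.19  -3.03  84.     3.45 179.94] [-0.3  0.1 -0.1  0.   0.1  0. ]
```

>>> apply_moves --pt "0 0 0 -0.15 -1" --pt "0 0 0 -0.3 -1" --pt "0 0 0 -0.45 -1" --pt "0 0 0 -0.6 -1" --pt "0 0 0 -0.75 -1" --pt "0 0 0 -0.75 -1" --pt "0 0 0 -0.75 -1"

```text
time: 7.35
ee_pos: [0.5007, 0.2065, 0.1305]
tcp_rot: [-129.2, 86.6, 114.2]
wrist_force: [0.6, 0.1, -0.9]
opening: 0.0002
```

```bash
python3 - <<'E'
from h import *
o=bot.get_obs(); print(o["q"].round(2))
R=Rotation.from_euler("xyz",o["tcp_rot"],degrees=True).as_matrix(); print(R.round(3))
for z in (.13,.056,.0435): go(.4895,.2375,z)
E
```

```text
[ 20.6    3.18  -3.03  84.01   3.44 137.23]
[[-0.025  0.893 -0.449]
 [ 0.055 -0.447 -0.893]
 [-0.998 -0.047 -0.038]]
7.35 [0.5007 0.2065 0.1305] [ 0.6  0.1 -0.9] shift [ 0.0024 -0.0238 -0.0227]
7.35 [0.5007 0.2065 0.1305] [ 0.6  0.1 -0.9] shift [ 0.0763 -0.0204 -0.0199]
7.35 [0.5007 0.2065 0.1305] [ 0.6  0.1 -0.9] shift [ 0.0888 -0.0198 -0.0194]
```

>>> apply_moves --pt "0.002 -0.024 -0.023 0 -1" --pt "0.03 -0.022 -0.022 0 -1" --pt "0.06 -0.021 -0.021 0 -1" --pt "0.073 -0.0204 -0.0199 0 -1" --pt "0.076 -0.0204 -0.0199 0 -1" --pt "0.078 -0.0203 -0.0198 0 -1" --pt "0.08 -0.0202 -0.0197 0 -1" --pt "0.082 -0.0201 -0.0196 0 -1" --pt "0.084 -0.02 -0.0195 0 -1" --pt "0.086 -0.0199 -0.0194 0 -1" --pt "0.0875 -0.0198 -0.0194 0 -1" --pt "0.0875 -0.0198 -0.0194 0 -1"

```text
time: 8.55
ee_pos: [0.4899, 0.2376, 0.0448]
tcp_rot: [-129.8, 86.6, 113.5]
wrist_force: [2.2, 0.2, 2.9]
opening: 0.0002
```

>>> apply_moves --pt "0.0008 0 0 0 -1" --pt "0.0015 0 0 0 -1" --pt "0.0015 0 0 0 -1"

```text
time: 8.85
ee_pos: [0.4899, 0.2376, 0.0434]
tcp_rot: [-130.0, 86.6, 113.3]
wrist_force: [1.4, -0.2, 4.3]
opening: -0.0002
```

>>> apply_moves --pt "-0.005 0 0 0 -1" --pt "-0.03 0 0 0 -1" --pt "-0.07 0 0 0 -1" --pt "-0.087 0 0 0 -1" --pt "-0.087 0 0 0 -1" --pt "-0.087 0 0 0 -1"

```text
time: 9.45
ee_pos: [0.4917, 0.2328, 0.1297]
tcp_rot: [-129.2, 86.6, 114.1]
wrist_force: [0.5, 0.0, -1.2]
opening: 0.0001
```

```bash
python3 - <<'E'
from h import *
wcheck(.4895,.2375)
print(bot.get_obs()["q"].round(1))
go(.489,-.012,.13)
E
```

```text
cap z 0.0455 case rim z 0.0412
timer centre [0.4889 0.2375 0.042 ] [0.066 0.065 0.012]
[ 23.5   3.3  -3.   83.7   3.4 140.2]
9.5 [0.4914 0.2326 0.129 ] [-1.1 -0.2 -0.9] shift [-0.0142  0.1072  0.2194]
```

Milk cap is down and the timer in place. Now to the white one.

>>> apply_moves --pt "-0.003 0.02 0.041 0 -1" --pt "-0.006 0.04 0.082 0 -1" --pt "-0.008 0.06 0.123 0 -1" --pt "-0.011 0.08 0.164 0 -1" --pt "-0.014 0.1 0.205 0 -1" --pt "-0.014 0.107 0.219 0 -1" --pt "-0.014 0.107 0.219 0 -1" --pt "-0.014 0.107 0.219 0 -1"

```text
time: 10.3
ee_pos: [0.4884, -0.0114, 0.1287]
tcp_rot: [-126.6, 86.5, 116.7]
wrist_force: [-0.3, 0.1, 0.1]
opening: 0.0001
```

```bash
python3 - <<'E'
from h import *
wcheck(.489,-.012,"pics/w4.png")
for z in (.13,.056,.0445): go(.489,-.012,z)
E
```

```text
cap z 0.0537 case rim z 0.0411
timer centre [ 0.4885 -0.0137  0.046 ] [0.066 0.065 0.02 ]
cap centre [ 0.4886 -0.0141  0.0518]
10.35 [ 0.4886 -0.0108  0.129 ] [-0.   1.1 -0. ] shift [-0.0011  0.0009  0.0008]
10.35 [ 0.4886 -0.0108  0.129 ] [-0.   1.1 -0. ] shift [0.0728 0.0045 0.0035]
10.35 [ 0.4886 -0.0108  0.129 ] [-0.   1.1 -0. ] shift [0.0842 0.005  0.0039]
```

View pics/w4.png

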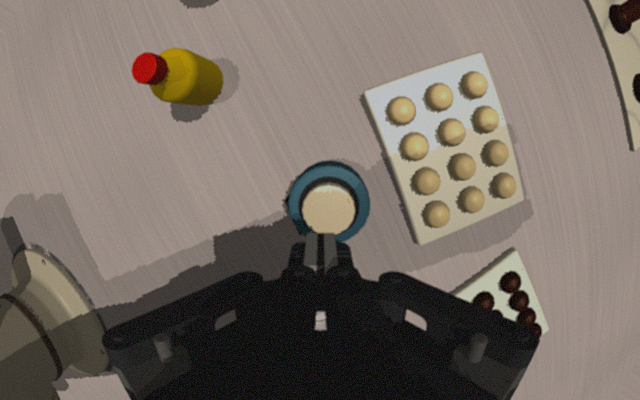

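>>> apply_moves --pt "0.03 0.003 0.002 0 -1" --pt "0.06 0.004 0.003 0 -1" --pt "0.07 0.0045 0.004 0 -1" --pt "0.073 0.0045 0.004 0 -1" --pt "0.075 0.0047 0.004 0 -1" --pt "0.077 0.0048 0.004 0 -1" --pt "0.079 0.0049 0.0042 0 -1" --pt "0.081 0.005 0.0043 0 -1" --pt "0.083 0.005 0.0044 0 -1" --pt "0.0845 0.005 0.0044 0 -1" --pt "0.0855 0.005 0.0044 0 -1" --pt "0.0855 0.005 0.0044 0 -1"

```text
time: 11.55
ee_pos: [0.4892, -0.0124, 0.0435]
tcp_rot: [-127.7, 86.5, 115.6]
wrist_force: [2.2, 0.6, 4.7]
opening: 0.0
```

```bash
python3 -c "
from h import *
go(.4886,-.0125,.0434)"
```

```text
11.55 [ 0.4892 -0.0124  0.0435] [2.2 0.6 4.7] shift [ 0.0001 -0.0005  0.0003]
```

Same depth as the others; lift high and check everything.

>>> apply_moves --pt "-0.005 0 0 0 -1" --pt "-0.03 0 0 0 -1" --pt "-0.07 0 0 0 -1" --pt "-0.087 0 0 0 -1" --pt "-0.13 0 0 0 -1" --pt "-0.15 0 0 0 -1" --pt "-0.15 0 0 0 -1" --pt "-0.15 0 0 0 -1"

```text
time: 12.35
ee_pos: [0.4928, -0.0207, 0.1927]
tcp_rot: [-126.8, 86.5, 116.5]
wrist_force: [0.4, 0.4, -0.6]
opening: 0.0005
```

```bash
python3 - <<'E'
from h import *
for k,g in {"dark":(.478,-.255),"milk":(.4895,.2375),"white":(.4886,-.0135)}.items():
    print(k); wcheck(*g)
c=cams.camera("side"); P=cloud(c)
for k in ["bowl","squeeze_bottle","spatula"]:
    for r in cams.spot_in(k,"side")[:1]: print(k,r)
print(bot.get_obs()["wrist_force"])
cv2.imwrite("pics/side2.png",cv2.resize(c["frame"][80:380,180:460],None,fx=2,fy=2))
E
```

```text
dark
cap z nan case rim z nan
  return _methods._mean(a, axis=axis, dtype=dtype,
  ret = ret.dtype.type(ret / rcount)
Traceback (most recent call last):
  File "h.py", line 22, in wcheck
    print("timer centre",((q.min(0)+q.max(0))/2).round(4),np.ptp(q,0).round(3))
                           ~~~~~^^^
ValueError: zero-size array to reduction operation minimum which has no identity
```

The dark timer is out of the wrist camera's view; I'll use the fixed cameras for it.

```bash
python3 - <<'E'
from h import *
wcheck(.4886,-.0135)
for n in ["scene","side"]:
    c=cams.camera(n); P=cloud(c)
    for k,g in {"dark":(.478,-.255),"milk":(.4895,.2375),"white":(.4886,-.0135)}.items():
        r=np.hypot(P[...,0]-g[0],P[...,1]-g[1]); print(n,k,(r<.012).sum(),np.median(P[...,2][r<.012]).round(4))
    for k in ["bowl","squeeze_bottle","spatula"]:
        for r in cams.spot_in(k,n)[:1]: print(n,k,np.round(r["rect"]),round(r["confidence"],2))
cv2.imwrite("pics/side2.png",cv2.resize(c["frame"][80:380,180:460],None,fx=2,fy=2))
print(bot.get_obs()["wrist_force"])
E
```

```text
cap z 0.0455 case rim z 0.0411
timer centre [ 0.4885 -0.0143  0.0421] [0.066 0.065 0.012]
scene dark 39 0.0434
scene milk 71 0.0432
scene white 262 0.2405
scene bowl [328. 185. 350. 201.] 0.53
scene squeeze_bottle [390. 240. 409. 266.] 0.95
scene spatula [218. 116. 289. 154.] 0.69
side dark 83 0.0453
side milk 37 0.0449
side white 82 0.0462
side bowl [243. 217. 279. 245.] 0.58
side squeeze_bottle [222. 144. 240. 174.] 0.77
side spatula [296. 348. 422. 398.] 0.66
[-0.02108031 -0.11480183  0.25060986]
```

View pics/side2.png

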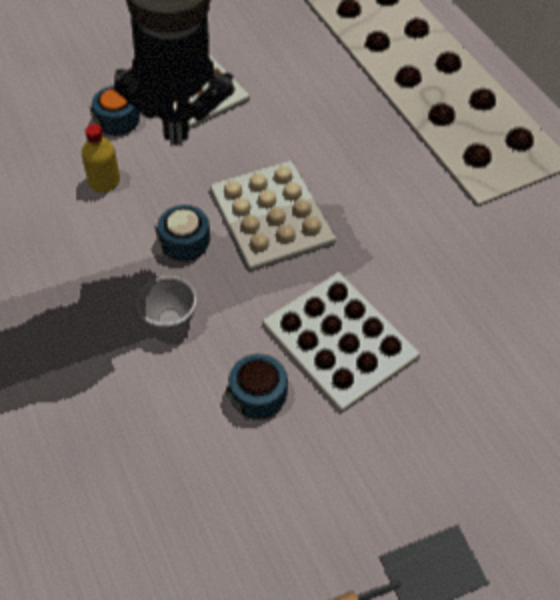

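The side picture shows all three caps down: dark at (258,380), ivory (182,222) and orange (113,100). The timers and bystanders have not moved, and the arm is well above everything.

```bash
python3 -c "
from workcell import bot
print(bot.job_done())"
```

```text
the job is handed in; nothing more can be done
None
```

I pressed the three caps with the closed fingertips in the order dark, milk, white, letting go of each before the next, and handed the job in after about 12.5 s of robot time. The hand-in reports no verdict.

**Caps:** Each cap top went from about 53.7 mm to about 45.5 mm in the wrist camera, so roughly 8 mm down. The vertical wrist force I read after each press was at most about 4.7 N. After the white press, the side camera again put all three caps at 45–46 mm. The scene camera read 43 mm for dark and milk and could not see white, because the arm was in the way.

**Timers and bystanders:** The timer centres stayed within about 1 mm of where I first measured them. The bowl, bottle and spatula showed no visible shift in the pictures. The arm was left clear, with the fingertips about 0.19 m above the bench and almost no force on the wrist.

**What went wrong:**
- **Joint limit:** On the way to the milk timer the last joint reached its limit, which tilted the tool by about 3.5°. I rolled the wrist back about 43° before pressing, but the tilt stayed for the milk and white presses and had no visible effect.
- **Failed check:** One check script stopped because the dark timer was out of the wrist camera's view. I repeated that check with the fixed cameras.

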